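# Load the stamping jig and hold its guide plate at the balance point

## Task

Lift the brass die out of the green parts bin and set it down upright, fully home in the round nest of the stamping jig, without dropping it. Then take the blue guide plate by its yellow grab bar, swing it up off its orange back rest to its balance point, standing upright straight over the hinge, and finish while still holding the bar there, so that the plate falls neither back nor forward onto the die and the smith can check the die. Leave the dark steel die, the hammer and the scriber where they are.

Things in the scene. Friction and masses are not known exactly. Their poses are not given: they have to be found in the camera images.
- jig: Stamping jig, fixed to the bench: black base 180 x 200 mm, 24 mm thick, with a steel bed 120 x 100 mm on it whose top is 38 mm above the bench. Origin on the bench under the jig (the base spans x -90..90, y -70..130 mm in its own frame). The hinge of the guide plate runs along the jig's own x; its own +y points to the side to which the plate leans back; z up.
- nest (a point): Centre of the floor of the round nest in the steel bed: 42 mm diameter, 8 mm deep, its floor 30 mm above the bench, 10 mm in the jig's +y from its origin. Its axes are the jig's.
- guide_hinge (a point): Middle of the hinge axis of the guide plate, 80 mm in the jig's +y from its origin and 50 mm above the bench. The axis runs along the jig's x; hinge ears stand at 72 to 84 mm either side, up to 62 mm above the bench.
- guide (a joint): Angle of the blue guide plate (rad): 0 closed flat over the bed, 1.571 upright, which is its balance point (centre of mass, about 70 mm from the hinge, right above the hinge), 2.3 leaning back on the orange rest, where it starts. Almost frictionless, with no spring: let go above 1.571 it falls back, below 1.571 it falls shut onto the die.
- bar_mid (a point): Middle of the yellow round grab bar: 12 mm thick, 96 mm long, parallel to the hinge, joined to the plate's free edge by two 8 mm steel stems 90 mm apart; the 39 mm gap between bar and plate edge is open. 170 mm from the hinge axis, in the plane of the plate: 176 mm above the bench at the start, 220 mm when upright.
- bin: Open green parts bin, fixed to the bench, outside 220 (its x) x 140 (its y) x 45 mm high, walls 4 mm, floor 4 mm. Origin at the centre of its underside. The two dies stand in it about 100 mm apart along its x; which is at which end varies.
- brass_die: Brass stamping die, to be moved: a round foot of 36 mm diameter and 14 mm height, narrowing by 17 mm height to a round stem of 18 mm diameter that ends at 52 mm. About 0.19 kg. Origin at the centre of its underside, z along the stem.
- steel_die: Dark steel die of the same shape and size, in the bin; to be left. Origin at the centre of its underside.
- hammer: Hammer lying on the bench beyond the work; leave alone.
- scriber: Black and steel scriber, 150 mm long, 11 mm thick, lying on the bench at the right side of the work; leave alone.
- plate_hole (a point): Centre of the 36 mm hole (for the die's stem) in the guide plate, 70 mm from the hinge axis; it moves with the plate. The plate is blue metal, 8 mm thick, 130 mm wide along the hinge, reaching 125 mm from the hinge axis. Plate and bar weigh about 0.4 kg together.
There are look-alikes about, which are no part of the job. Of the things that look like the brass_die, take the one that is farthest to the robot's left at the start.

How it is judged:
By the outcome, as a careful person would: the job done as asked, in the order asked, and still so for the second after the job is handed in, while the arm keeps its last pose, push and grip.
It also fails if it takes over 58 s, if anything falls off the work surface, if the arm or the gripper's body presses on something with over 40 N, if the wrist force passes 120 N, or if a joint passes its speed limit or range.

## Robot

A 6-joint arm with a two-finger parallel gripper is mounted at the origin on the work surface. World frame = base frame: x ahead of the robot, y to its left, z up, the work surface at z = 0. Lengths are in m, angles in rad, forces in N, time in s.
With the tool pointing down it reaches from about 0.25 to 0.775 m from the base axis. Payload 4 kg.
Tool frame: the origin (TCP) lies on the centre line of the jaws, within the pads' length; the fingertips stand 14 mm ahead of it and the grasp point (between the pads) lies 5 mm behind it (robot.tcp_to_tips is the distance from the TCP to the fingertips, in m); z points along the fingers, y is the line along which they close (so a half turn about z gives the same grasp; the last joint's range is limited). The gripper opens to 94 mm and grips with 3 to 60 N. Pads are 16 mm wide; open, the fingers measure 119 mm over their backs; the gripper's body (75 mm by 177 mm) begins 78 mm behind the grasp point.
Start: joints at [-1.401, 0.087, 1.371, -0, 1.684, -0.103], TCP at [0.148, -0.53, 0.22] pointing down, gripper open.
Joint ranges: [-3.1, 3.1], [-0.76, 2.03], [0.27, 2.55], [-1.08, 4.22], [0.17, 2.65], [-2.57, 2.57]. Speed limits (rad/s): [2.79, 2.79, 3.14, 3.14, 3.14, 3.14].

## Interface

Orientations are given as [roll, pitch, yaw] about the fixed x, y, z axes, in that order (R = Rz(yaw) Ry(pitch) Rx(roll)).
In Python, from bench import robot gives the robot as it stands.
- The arm moves only by the tool carry_out, never from a script. Its argument "increments" is a list of rows, each a list of 3 entries, a list of its own where there are three numbers: the closure in counts, from 0 (fully open) to 255 (shut), then the shift along the tool's x, y, z in mm, then the turn about the tool's z in degrees. In form: [[fingers, [dx, dy, dz], twist], ...]. A call has 1 to 8 rows; each row shifts and turns the commanded pose from where the row before left it, along the tool's axes as they then stand; what a row does not reach is not made up. A row lasts 1/10 s, in which the tool goes at most 50 mm and 8.59 degrees, less where a joint would pass 70% of its speed; a pose out of reach is approached as far as the arm can. A call with a gripper value outside its range is refused whole. The fingers move at their own pace and stop on an object; the grip force is fixed at half the most. Time passes only in rows, so rows that do not move let the fingers close. It gives the time, the measured TCP pose, the force, the opening and the grip force at its end, in the units of the state.
- robot.get_obs(): the state, without advancing time (a new reading comes with each control period).
- robot.snapshot(name): name is "side" or "top" or "wrist"; returns the picture (420x560x3 uint8, blue, green, red); there is no depth.
- robot.get_calibration(name): a dict with "vfov" (degrees; the focal length in pixels is half the picture's height over the tangent of half this angle, whatever the lens; pixels are square), "cx", "cy" (the principal point, pixels), "T" (4x4, takes a point from camera to world coordinates). Camera axes: x right, y down, z forward; pixel columns grow to the right and rows downward; lengths in m; the calibration is good to about 2 mm. A picture is of the moment at which its call begins: read the wrist's pose just before it. get_calibration takes no time and is no camera call; for the wrist camera it gives the pose at the moment of the call.
- robot.close_job(): hands the job in; it is judged then, once.
The state is a dict: "time": time; "joint_positions": joint angles; "qvel": joint speeds; "joint_torque": joint torques, N m; "tool_pos": TCP position; "ee_rot": TCP orientation; "wrist_force": force on the tool from outside, world axes, zero at the start; "wrist_torque": the same for the moment, N m; "width": finger opening in m; "finger_force": force on a finger pad.
Only numpy, scipy, OpenCV 4.12 (cv2) and the standard library are available. Lean on these libraries where they do the work, as an engineer would, in place of code of your own. Each camera call takes 0.05 s, during which the arm holds its last target. There are 200 camera calls.

## Working session

There is one attempt and no reset: what is moved stays moved. The work goes in short steps, Python scripts to look and compute and a tool call to move; the robot and the scene stay as the last step left them, time stands still between calls to the robot, and variables do not carry over. Pictures are saved under pics/ and viewed, at most 11 in all, crops included, and the job is handed in when it is done.

Besides the shell and the picture viewer there is one more tool, called after "Emit:" as a command line: name --argument value ..., lists and objects as JSON in quotes. carry_out: Moves the arm, as the interface text tells. Its arguments: {"type":"object","properties":{"increments":{"type":"array","items":{"type":"array"}}},"required":["increments"]}

```bash
mkdir -p pics; python3 - <<'E'
from bench import robot
import cv2,numpy as np
for n in ["top","side"]:
    im=robot.snapshot(n); cv2.imwrite(f"pics/{n}0.png",im)
    c=robot.get_calibration(n); print(n,c["vfov"],c["cx"],c["cy"],np.round(c["T"],4).tolist(), [k for k in c])
o=robot.get_obs(); print({k:np.round(v,3).tolist() for k,v in o.items()})
E
```

```text
top 55.1727901431238 276.45744045624787 206.29965033971033 [[-0.0249, -0.9835, 0.1794, 0.461], [-0.9996, 0.0224, -0.0156, -0.1137], [0.0113, -0.1797, -0.9836, 0.9837], [0.0, 0.0, 0.0, 1.0]] ['vfov', 'cx', 'cy', 'T']
side 43.25149107672078 276.22987854182804 212.05501535495398 [[0.7614, -0.4692, 0.4472, 0.1759], [-0.6481, -0.5653, 0.5103, -0.635], [0.0133, -0.6784, -0.7345, 0.8381], [0.0, 0.0, 0.0, 1.0]] ['vfov', 'cx', 'cy', 'T']
{'time': 0.1, 'joint_positions': [-1.401, 0.088, 1.372, 0.0, 1.684, -0.103], 'qvel': [0.0, -0.0, -0.002, 0.0, 0.002, -0.002], 'joint_torque': [0.002, -34.125, -30.33, 0.072, 0.03, -0.0], 'tool_pos': [0.148, -0.529, 0.218], 'ee_rot': [-3.14, -0.0, 0.273], 'wrist_force': [0.16, 0.583, -0.12], 'wrist_torque': [-0.043, 0.005, 0.036], 'finger_force': 0.0, 'width': 0.094}
```

View pics/top0.png

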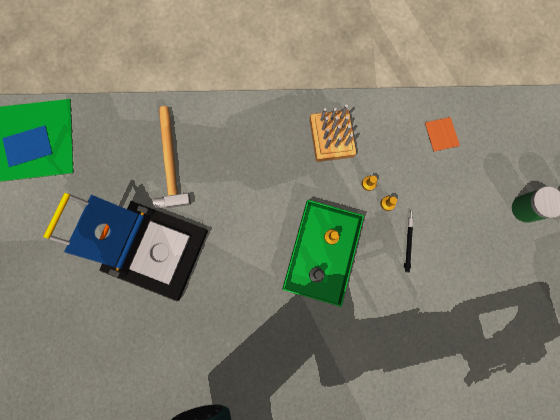

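View pics/side0.png

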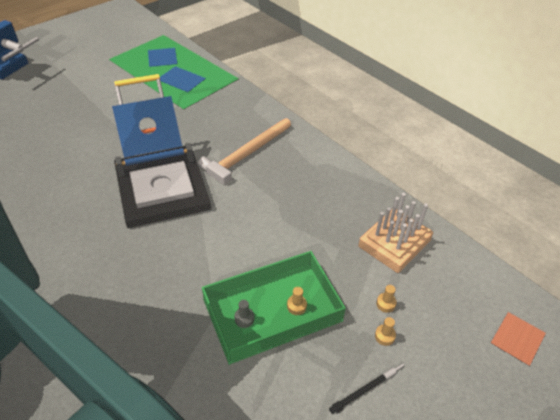

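The top view shows the brass die in the bin at about (332,237), the steel die at (318,273), the nest at (160,252) and the yellow bar from (67,195) to (49,237). Both brass look-alikes are further right, at (370,182) and (389,202). In the side view the brass die is at (297,300), the nest at (162,183) and the bar from (116,84) to (160,77).

```bash
cat > h.py <<'E'
from bench import robot
import numpy as np, cv2
def ray(n,uv,c=None):
    c=c or robot.get_calibration(n); f=210/np.tan(np.radians(c["vfov"])/2); T=np.array(c["T"])
    return T[:3,3], T[:3,:3]@np.array([(uv[0]-c["cx"])/f,(uv[1]-c["cy"])/f,1])
def atz(n,uv,z,c=None):
    o,d=ray(n,uv,c); return o+d*(z-o[2])/d[2]
def tri(a,b):
    (o1,d1),(o2,d2)=ray("top",a),ray("side",b)
    s=np.linalg.lstsq(np.c_[d1,-d2],o2-o1,rcond=None)[0]
    p,q=o1+d1*s[0],o2+d2*s[1]; return np.round((p+q)/2,4),np.round(np.linalg.norm(p-q),4)
def rpix(n,p):
    c=robot.get_calibration(n); f=210/np.tan(np.radians(c["vfov"])/2); T=np.array(c["T"])
    q=T[:3,:3].T@(np.array(p)-T[:3,3]); return q[:2]/q[2]*f+[c["cx"],c["cy"]]
E
python3 - <<'E'
from h import *
for k,a,b,z in [("die top",(331,235),(298,291),.056),("nest",(160,252),(162,183),.034),("barL",(67,195),(160,77),.176),("barR",(49,237),(116,84),.176),("nearbase",(180,300),(128,223),.024),("farbase",(208,228),(211,211),.024),("bin",(310,199),(311,256),.045),("bin2",(364,212),(343,304),.045),("bin3",(284,289),(205,291),.045),("bin4",(341,303),(230,357),.045)]:
    print(k,*tri(a,b),atz("top",a,z).round(4),atz("side",b,z).round(4))
E
python3 - <<'E'
import cv2
a=cv2.imread('pics/top0.png')[170:320,30:230]; b=cv2.imread('pics/side0.png')[60:240,90:240]
a=cv2.resize(a,(400*1,300)); b=cv2.resize(b,(375,450)); 
import numpy as np
o=np.zeros((450,800,3),'uint8'); o[:300,:400]=a; o[:,410:785]=b; cv2.imwrite('pics/c1.png',o)
E
```

```text
die top [ 0.562  -0.2555  0.0461] 0.003 [ 0.5597 -0.2532  0.056 ] [ 0.5586 -0.2609  0.056 ]
nest [0.5312 0.1475 0.0335] 0.0009 [0.5315 0.1471 0.034 ] [0.5305 0.1472 0.034 ]
barL [0.6428 0.2991 0.1769] 0.0034 [0.6415 0.3004 0.176 ] [0.6449 0.2995 0.176 ]
barR [0.5546 0.3281 0.1812] 0.0024 [0.5563 0.3304 0.176 ] [0.5566 0.3365 0.176 ]
nearbase [0.4195 0.1009 0.0236] 0.0012 [0.4201 0.1006 0.024 ] [0.4188 0.1009 0.024 ]
farbase [ 0.5874  0.0435 -0.0074] 0.0082 [0.5869 0.0366 0.024 ] [0.5686 0.0201 0.024 ]
bin [ 0.6467 -0.2079  0.0336] 0.0083 [ 0.6481 -0.209   0.045 ] [ 0.6361 -0.2124  0.045 ]
bin2 [ 0.6081 -0.3315  0.0515] 0.0106 [ 0.6137 -0.336   0.045 ] [ 0.6065 -0.3268  0.045 ]
bin3 [ 0.4397 -0.1416  0.0334] 0.001 [ 0.4395 -0.141   0.045 ] [ 0.4363 -0.1489  0.045 ]
bin4 [ 0.4013 -0.2721  0.0242] 0.0055 [ 0.405 -0.27   0.045] [ 0.3932 -0.2802  0.045 ]
```

View pics/c1.png

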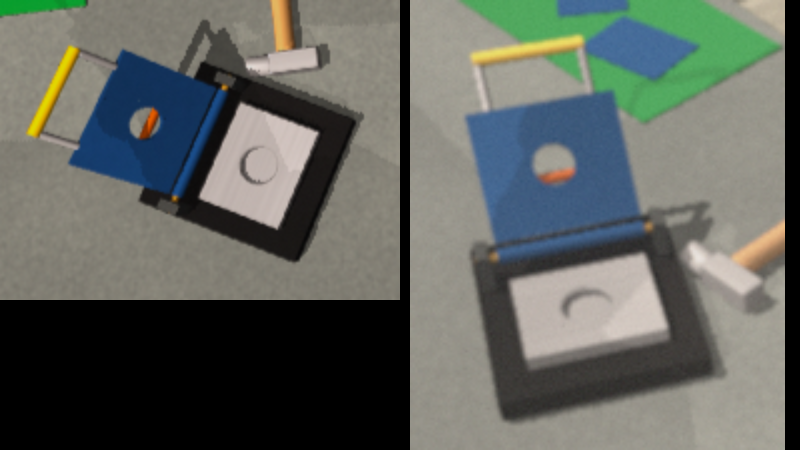

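Plan: keep a yaw of -21° throughout. It matches the jig, so the jaws close across both the bin and the bar. First I turn the tool, then go above the die.

Emit:
carry_out --increments '[[90, [0, 0, 0], 7.3], [90, [0, 0, 0], 7.3], [90, [0, 0, 0], 7.3], [90, [0, 0, 0], 7.3], [90, [0, 0, 0], 7.4]]'

```text
time: 0.6
tool_pos: [0.1482, -0.5293, 0.2188]
ee_rot: [-3.141, 0.001, -0.371]
wrist_force: [-0.2, -0.8, -0.3]
width: 0.0615
finger_force: 0.0
```

Emit:
carry_out --increments '[[90, [12, -17, 0], 0], [90, [22, -32, 0], 0], [90, [24, -34, 0], 0], [90, [24, -34, 0], 0], [90, [24, -34, 0], 0], [90, [24, -34, 0], 0], [90, [24, -34, 0], 0], [90, [24, -34, 0], 0]]'

```text
time: 1.4
tool_pos: [0.406, -0.3558, 0.2189]
ee_rot: [-3.141, 0.001, -0.366]
wrist_force: [0.8, -0.2, -0.6]
width: 0.061
finger_force: 0.0
```

Emit:
carry_out --increments '[[90, [24, -34, 0], 0], [90, [24, -34, 0], 0], [90, [24, -34, 0], 0], [90, [24, -34, 10], 0], [90, [12, -17, 10], 0], [90, [0, 0, 0], 0], [90, [0, 0, 0], 0]]'

```text
time: 2.1
tool_pos: [0.5601, -0.2527, 0.1985]
ee_rot: [3.141, 0.002, -0.365]
wrist_force: [-0.6, 0.1, 0.2]
width: 0.061
finger_force: 0.0
```

```bash
python3 - <<'E'
from h import *
o=robot.get_obs(); print(o["time"],np.round(o["tool_pos"],4),np.round(o["ee_rot"],4),o["width"])
c=robot.get_calibration("wrist"); print(c["vfov"],c["cx"],c["cy"],np.round(c["T"],4).tolist())
cv2.imwrite("pics/w1.png",robot.snapshot("wrist")); print(rpix("wrist",[.56,-.255,.056]))
E
```

```text
2.1 [ 0.5601 -0.2527  0.1985] [ 3.1411e+00  2.3000e-03 -3.6530e-01] 0.06098479140055546
59.210133854426104 286.7932952396271 213.91617432655354 [[-0.3571, -0.8971, -0.2603, 0.6366], [-0.9341, 0.343, 0.0993, -0.2811], [0.0002, 0.2786, -0.9604, 0.364], [0.0, 0.0, 0.0, 1.0]]
[289.34102418 204.52455404]
```

View pics/w1.png

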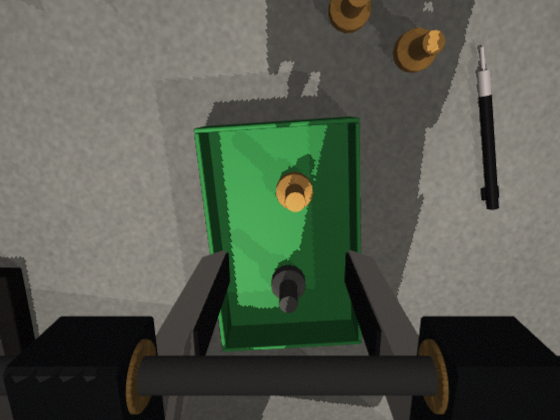

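The wrist view shows the brass die with its stem top at (295,201) and its foot centred at about (294,191). The steel die is nearer the camera foot, at (289,290).

```bash
python3 - <<'E'
from h import *
im=robot.snapshot("wrist"); c=robot.get_calibration("wrist")
h=cv2.cvtColor(im,cv2.COLOR_BGR2HSV); m=cv2.inRange(h,(8,120,70),(28,255,255)); m[:130]=0;m[260:]=0
ys,xs=np.nonzero(m); print("brass bbox",xs.min(),xs.max(),ys.min(),ys.max())
m2=cv2.inRange(h,(8,120,190),(28,255,255)); m2[:130]=0;m2[260:]=0; ys,xs=np.nonzero(m2); print("bright",xs.min(),xs.max(),ys.min(),ys.max(),xs.mean(),ys.mean())
o=robot.get_obs(); p=o["tool_pos"];y=o["ee_rot"][2]
for uv,z in [((295,201),.056),((294.5,191),.013)]:
    P=atz("wrist",uv,z,c); d=P-p; print(P.round(4),"tool dx dy mm",1e3*(d[0]*np.cos(y)+d[1]*np.sin(y)),1e3*(d[0]*np.sin(y)-d[1]*np.cos(y)))
E
```

```text
brass bbox 275 311 174 211
bright 276 310 188 210 293.5635103926097 200.11316397228637
[ 0.5611 -0.2611  0.056 ] tool dx dy mm 3.8074353738154647 6.324466166540299
[ 0.5603 -0.2613  0.013 ] tool dx dy mm 3.1130288193952347 6.77593033518067
```

Emit:
carry_out --increments '[[90, [3.5, 6.5, 15], 0], [90, [0, 0, 30], 0], [90, [0, 0, 35], 0], [90, [0, 0, 35], 0], [90, [0, 0, 25], 0], [90, [0, 0, 18], 0], [90, [0, 0, 0], 0], [90, [0, 0, 0], 0]]'

```text
time: 3.0
tool_pos: [0.5609, -0.2612, 0.0414]
ee_rot: [3.141, 0.0, -0.367]
wrist_force: [0.2, 0.4, 1.1]
width: 0.0608
finger_force: 0.0
```

```bash
python3 - <<'E'
from h import *
cv2.imwrite("pics/w2.png",robot.snapshot("wrist")); print(robot.get_obs()["tool_pos"])
E
```

```text
[ 0.56167888 -0.26136791  0.04258836]
```

View pics/w2.png

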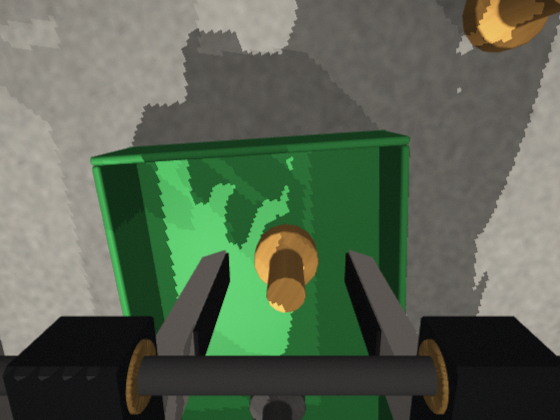

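The stem (top at (286,294)) is centred between the fingers. I'll close on it.

Emit:
carry_out --increments '[[255, [0, 0, 0], 0], [255, [0, 0, 0], 0], [255, [0, 0, 0], 0], [255, [0, 0, 0], 0], [255, [0, 0, 0], 0], [255, [0, 0, 0], 0], [255, [0, 0, 0], 0], [255, [0, 0, 0], 0]]'

```text
time: 3.85
tool_pos: [0.5615, -0.2603, 0.0415]
ee_rot: [3.141, -0.0, -0.366]
wrist_force: [-0.1, -0.7, 0.3]
width: 0.0165
finger_force: 30.0
```

```bash
python3 - <<'E'
from h import *
o=robot.get_obs();p=o["tool_pos"];y=o["ee_rot"][2];print(p,y,o["width"],o["finger_force"])
im=robot.snapshot("wrist"); cv2.imwrite("pics/w3.png",im)
h=cv2.cvtColor(im,cv2.COLOR_BGR2HSV); m=cv2.inRange(h,(8,120,70),(28,255,255)); m[:200]=0;m[340:]=0;m[:,:240]=0;m[:,330:]=0
ys,xs=np.nonzero(m); print("bbox",xs.min(),xs.max(),ys.min(),ys.max())
P=atz("wrist",((xs.min()+xs.max())/2,294),.056); d=P-p; print(P,1e3*(d[0]*np.cos(y)+d[1]*np.sin(y)),1e3*(d[0]*np.sin(y)-d[1]*np.cos(y)))
# nest move
for z in [1]:
    d=np.array([.531,.147])-p[:2]; print("to nest",1e3*(d[0]*np.cos(y)+d[1]*np.sin(y)),1e3*(d[0]*np.sin(y)-d[1]*np.cos(y)))
E
```

```text
[ 0.5614577  -0.26032744  0.04148979] -0.36598343958837876 0.016528628688837147 29.997130930423737
bbox 257 317 225 312
[ 0.56164594 -0.25961698  0.056     ] -0.07847804190656146 -0.730772242097591
to nest -174.20992392933104 -369.4512342849465
```

Emit:
carry_out --increments '[[255, [0, 0, -8], 0], [255, [0, 0, -20], 0], [255, [0, 0, -30], 0], [255, [0, 0, -30], 0], [255, [0, 0, -30], 0], [255, [0, 0, -22], 0], [255, [0, 0, -10], 0], [255, [0, 0, 0], 0]]'

```text
time: 4.7
tool_pos: [0.5622, -0.2606, 0.1934]
ee_rot: [3.141, -0.003, -0.366]
wrist_force: [-0.2, -0.1, -1.7]
width: 0.017
finger_force: 30.0
```

Emit:
carry_out --increments '[[255, [-8, -17, 0], 0], [255, [-14, -31, 0], 0], [255, [-16, -34, 0], 0], [255, [-16, -34, 0], 0], [255, [-16, -34, 0], 0], [255, [-16, -34, 0], 0], [255, [-16, -34, 0], 0], [255, [-16, -34, 0], 0]]'

```text
time: 5.5
tool_pos: [0.5394, 0.02, 0.189]
ee_rot: [3.141, 0.005, -0.365]
wrist_force: [1.3, 0.7, -1.7]
width: 0.0169
finger_force: 30.0
```

Emit:
carry_out --increments '[[255, [-16, -34, 0], 0], [255, [-16, -34, 0], 0], [255, [-12, -26, 0], 0], [255, [-8, -16, 0], 0], [255, [-4, -7, 0], 0], [255, [0, 0, 0], 0], [255, [0, 0, 0], 0]]'

```text
time: 6.2
tool_pos: [0.5305, 0.1461, 0.1906]
ee_rot: [3.14, 0.001, -0.366]
wrist_force: [-0.1, -0.5, -1.8]
width: 0.0167
finger_force: 30.0
```

```bash
python3 - <<'E'
from h import *
o=robot.get_obs();print(o["tool_pos"],o["ee_rot"],o["width"])
cv2.imwrite("pics/w4.png",robot.snapshot("wrist"));print(rpix("wrist",[.531,.147,.038]))
E
```

```text
[0.53048934 0.1461289  0.19056882] [ 3.14013522e+00  1.12477816e-03 -3.66126222e-01] 0.01665329560896282
[286.21750401 202.79850043]
```

View pics/w4.png

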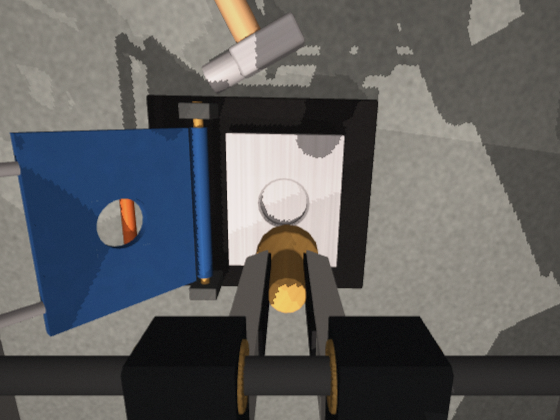

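The nest rim spans about x 259–308 and y 179–225 px, centred near (283.5,202). The die is held upright, with its foot at x 257–317 and its stem top at (289,297).

```bash
python3 - <<'E'
from h import *
o=robot.get_obs();p=o["tool_pos"];y=o["ee_rot"][2]
im=cv2.imread("pics/w4.png")
def tool(P): d=P-p; return np.round([1e3*(d[0]*np.cos(y)+d[1]*np.sin(y)),1e3*(d[0]*np.sin(y)-d[1]*np.cos(y))],1)
g=cv2.cvtColor(im,cv2.COLOR_BGR2GRAY).astype(float); g=cv2.GaussianBlur(g,(3,3),0)
# radial min-gray search for rim
pts=[]
for t in np.radians(np.arange(0,360,10)):
    r=np.arange(18,31,.5); xs=283.5+r*np.cos(t); ys=202+r*.95*np.sin(t)
    v=cv2.remap(g.astype('float32'),xs.astype('float32')[None],ys.astype('float32')[None],1)[0]
    # outermost strong gradient
    k=np.argmax(np.gradient(v)); pts.append((xs[k],ys[k],r[k]))
pts=np.array(pts); e=cv2.fitEllipseAMS(pts[:,:2].astype('float32')); print(e, pts[:,2])
for uv in [(283.5,202),e[0]]:
    P=atz("wrist",uv,.038); print(P.round(4),tool(P))
zb=p[2]-.0415+.004; print("zbottom",zb)
for uv,z in [((287,297),zb+.052),]:
    P=atz("wrist",uv,z); print("die",P.round(4),tool(P))
# die foot rim: top edge row & horizontal extents
h=cv2.cvtColor(im,cv2.COLOR_BGR2HSV); m=cv2.inRange(h,(8,110,50),(28,255,255)); m[:215]=0;m[330:]=0;m[:,:245]=0;m[:,330:]=0
ys,xs=np.nonzero(m); print(xs.min(),xs.max(),ys.min(),ys.max())
# predicted die foot & stem top bbox for tool offset 0
for a,r,z in [("foot0",18,0),("foot14",18,.014),("top",9,.052)]:
    q=[]
    for t in np.radians(np.arange(0,360,5)):
        q.append(rpix("wrist",[p[0]+r/1e3*np.cos(t),p[1]+r/1e3*np.sin(t),zb+z]))
    q=np.array(q); print(a,q.min(0).round(1),q.max(0).round(1))
E
```

```text
((283.2599792480469, 202.60105895996094), (49.778411865234375, 51.625858306884766), 196.8928985595703) [25.  25.5 25.5 24.5 26.  24.  24.5 24.  30.5 30.  30.5 25.5 26.  26.5
 26.  25.5 26.  25.  26.  25.5 25.5 25.5 26.  25.5 26.  26.  26.  26.
 26.  26.  26.  25.5 26.  25.5 25.5 25.5]
[0.5325 0.149  0.038 ] [ 0.5 -3.6]
[0.5321 0.1494 0.038 ] [-0.  -3.8]
zbottom 0.15332714372706224
die [0.5295 0.1471 0.2053] [-1.6 -0.7]
257 317 225 312
foot0 [257.6 221.8] [318.7 278.9]
foot14 [255.7 229.6] [320.8 289.9]
top [268.8 275.7] [308.4 311.4]
```

Emit:
carry_out --increments '[[255, [0.5, -2.8, 10], 0], [255, [0, 0, 25], 0], [255, [0, 0, 30], 0], [255, [0, 0, 22], 0], [255, [0, 0, 12], 0], [255, [0, 0, 4], 0], [255, [0, 0, 0], 0], [255, [0, 0, 0], 0]]'

```text
time: 7.05
tool_pos: [0.5336, 0.149, 0.0898]
ee_rot: [-3.14, -0.002, -0.366]
wrist_force: [0.4, 0.2, -0.8]
width: 0.0166
finger_force: 30.0
```

```bash
python3 - <<'E'
from h import *
o=robot.get_obs();print(o["tool_pos"],o["ee_rot"],o["width"],o["wrist_force"])
im=robot.snapshot("wrist");cv2.imwrite("pics/w5r.png",im)
w=cv2.resize(im[140:330,190:390],None,fx=2.6,fy=2.6,interpolation=cv2.INTER_CUBIC)
s=robot.snapshot("side");cv2.imwrite("pics/s5r.png",s); s=cv2.resize(s[130:230,115:215],(270,270),interpolation=cv2.INTER_CUBIC)
O=np.zeros((494,800,3),'uint8');O[:,:520]=w[:494,:520];O[:270,525:795]=s;cv2.imwrite("pics/w5.png",O)
E
```

```text
[0.53356958 0.14903751 0.08984836] [-3.14032063e+00 -2.30229576e-03 -3.66314575e-01] 0.01660601718901187 [ 0.43907752  0.16318214 -0.81097461]
```

View pics/w5.png

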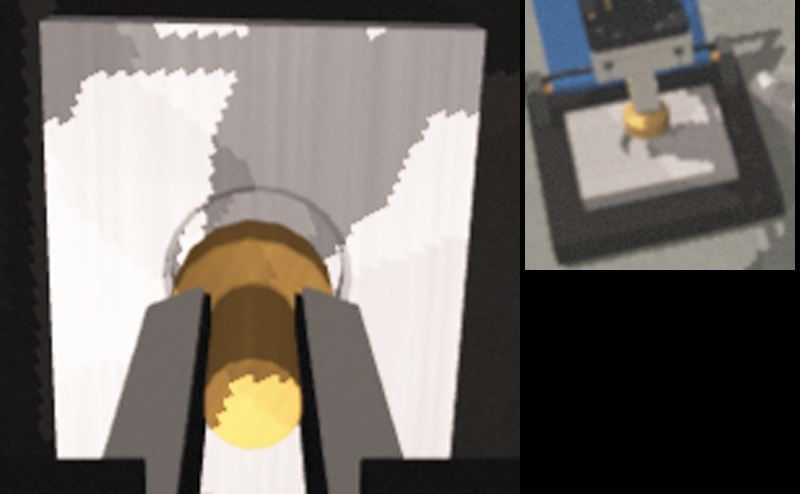

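The rim's far edge is at crop (257,186), with its left and right sides at 165 and 350. The die's foot spans 174–333 with its far edge at 220, so the die sits about 1 mm to the left of centre.

```bash
python3 - <<'E'
from h import *
o=robot.get_obs();p=o["tool_pos"];y=o["ee_rot"][2]
def tool(P): d=P-p; return np.round([1e3*(d[0]*np.cos(y)+d[1]*np.sin(y)),1e3*(d[0]*np.sin(y)-d[1]*np.cos(y))],1)
px=lambda u,v:(190+u/2.6,140+v/2.6)
zb=p[2]-.0375
print("rim far",tool(atz("wrist",px(257,187),.038))-[21,0],"L",tool(atz("wrist",px(165,270),.038)),"R",tool(atz("wrist",px(350,270),.038)))
for dz in (0,.004): print("die far",tool(atz("wrist",px(254,221),zb+dz))-[18,0])
print("stem top",tool(atz("wrist",px(253,448),zb+.052))+[9,0],"foot L",tool(atz("wrist",px(174,290),zb+.012)),"R",tool(atz("wrist",px(333,290),zb+.012)))
E
```

```text
rim far [-1.   0.4] L [ -0.8 -21.8] R [-0.8 22.8]
die far [-1.8 -0.4]
die far [-0.5 -0.4]
stem top [-0.5 -0.6] foot L [  4.6 -17.4] R [ 4.6 16.5]
```

Emit:
carry_out --increments '[[255, [0, 1, 2], 0], [255, [0, 0, 5], 0], [255, [0, 0, 5], 0], [255, [0, 0, 4], 0], [255, [0, 0, 3], 0], [255, [0, 0, 1], 0], [255, [0, 0, 0], 0], [255, [0, 0, 0], 0]]'

```text
time: 7.95
tool_pos: [0.5323, 0.1481, 0.0686]
ee_rot: [-3.141, -0.0, -0.366]
wrist_force: [-0.3, 1.1, -1.6]
width: 0.0166
finger_force: 30.0
```

Emit:
carry_out --increments '[[255, [0, 0, 0.5], 0], [255, [0, 0, 0.5], 0], [255, [0, 0, 0], 0], [255, [0, 0, 0], 0]]'

```text
time: 8.35
tool_pos: [0.5322, 0.148, 0.0675]
ee_rot: [3.141, -0.0, -0.366]
wrist_force: [-1.0, 0.5, -1.7]
width: 0.0171
finger_force: 30.0
```

```bash
python3 - <<'E'
from h import *
o=robot.get_obs();print(o["tool_pos"],o["wrist_force"])
im=robot.snapshot("wrist");w=cv2.resize(im[140:330,190:390],None,fx=2.6,fy=2.6,interpolation=cv2.INTER_CUBIC)
cv2.imwrite("pics/w6.png",w)
E
```

```text
[0.5321735  0.14804704 0.06748976] [-1.00317553  0.48381974 -1.693277  ]
```

View pics/w6.png

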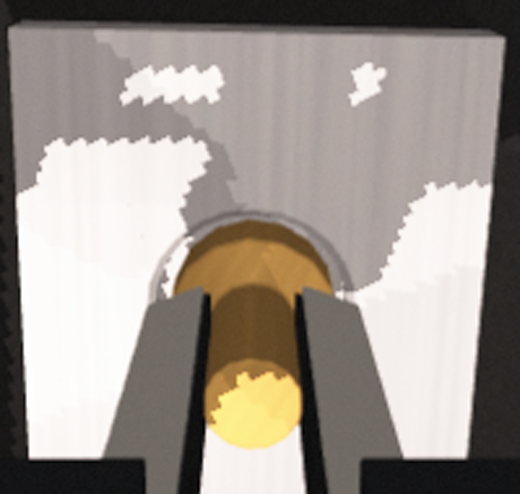

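The foot is inside the nest rim with clearance all round, but the arm still carries the die's weight. I'll creep down until it touches.

Emit:
carry_out --increments '[[255, [0, 0, 0.5], 0], [255, [0, 0, 0.5], 0], [255, [0, 0, 0], 0], [255, [0, 0, 0], 0]]'

```text
time: 8.8
tool_pos: [0.5323, 0.1481, 0.0675]
ee_rot: [-3.141, -0.001, -0.366]
wrist_force: [-2.0, -0.8, 6.7]
width: 0.0166
finger_force: 30.0
```

It has touched the floor: force is up and z has stopped at the expected floor height. I'll release and rise.

Emit:
carry_out --increments '[[200, [0, 0, 0], 0], [150, [0, 0, 0], 0], [120, [0, 0, 0], 0], [120, [0, 0, 0], 0], [120, [0, 0, -5], 0], [120, [0, 0, -20], 0], [120, [0, 0, -35], 0], [120, [0, 0, -40], 0]]'

```text
time: 9.6
tool_pos: [0.5312, 0.1479, 0.1663]
ee_rot: [3.14, 0.003, -0.366]
wrist_force: [0.4, -0.5, -0.2]
width: 0.0499
finger_force: 0.0
```

Emit:
carry_out --increments '[[120, [0, 0, -45], 0], [120, [0, 0, -40], 0], [120, [0, 0, -25], 0], [120, [0, 0, -5], 0], [120, [0, 0, 0], 0], [120, [0, 0, 0], 0]]'

```text
time: 10.2
tool_pos: [0.5315, 0.148, 0.2792]
ee_rot: [3.14, 0.003, -0.366]
wrist_force: [-0.2, 0.9, -0.7]
width: 0.0497
finger_force: 0.0
```

```bash
python3 - <<'E'
from h import *
o=robot.get_obs();p=o["tool_pos"];y=o["ee_rot"][2];print(p,o["width"],o["wrist_force"])
def tool(P): d=np.array(P)-p; return np.round([1e3*(d[0]*np.cos(y)+d[1]*np.sin(y)),1e3*(d[0]*np.sin(y)-d[1]*np.cos(y)),-1e3*d[2]],1)
print("bar",tool([.599,.315,.176]))
n=np.array([.532,.148,.03]); a=np.radians(-21.); print("bar from nest",n+np.r_[183*-np.sin(a),183*np.cos(a),146]/1e3, "hinge",n+np.r_[70*-np.sin(a),70*np.cos(a),20]/1e3)
cv2.imwrite("pics/w7.png",robot.snapshot("wrist"))
E
```

```text
[0.53148753 0.14798908 0.27917878] 0.049708674336038344 [-0.15289244  0.88284695 -0.65933095]
bar [   3.3 -180.1  103.2]
bar from nest [0.59758133 0.31884522 0.176     ] hinge [0.55708576 0.21335063 0.05      ]
```

View pics/w7.png

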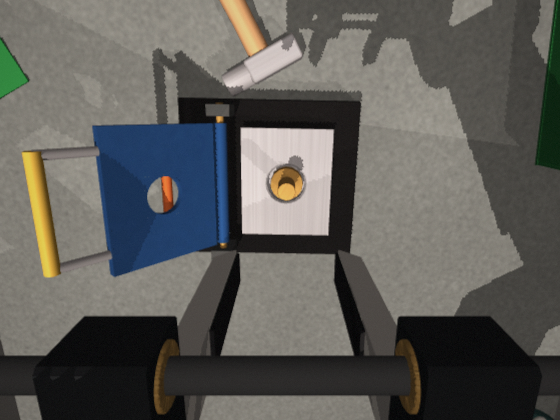

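The die stands upright in the nest, concentric with it at (286,184). The bar runs from (34,152) to (50,275). Next I move over the bar and look once more.

Emit:
carry_out --increments '[[120, [0, -12, 0], 0], [120, [0.5, -26, 0], 0], [120, [0.5, -34, 0], 0], [120, [0.5, -36, 0], 0], [120, [0.5, -34, 5], 0], [120, [0, -24, 10], 0], [120, [0, -12, 5], 0], [120, [0, -4, 0], 0]]'

```text
time: 11.05
tool_pos: [0.5986, 0.3185, 0.2581]
ee_rot: [3.138, 0.004, -0.364]
wrist_force: [-0.0, -0.8, 0.2]
width: 0.0496
finger_force: 0.0
```

Emit:
carry_out --increments '[[120, [0, 0, 0], 0], [120, [0, 0, 0], 0]]'

```text
time: 11.25
tool_pos: [0.5993, 0.3165, 0.2623]
ee_rot: [-3.141, -0.001, -0.367]
wrist_force: [-0.9, 0.7, 0.2]
width: 0.0499
finger_force: 0.0
```

```bash
python3 - <<'E'
from h import *
o=robot.get_obs();p=o["tool_pos"];y=o["ee_rot"][2];print(p,y)
im=robot.snapshot("wrist");cv2.imwrite("pics/w8.png",im)
def tool(P): d=np.array(P)-p; return np.round([1e3*(d[0]*np.cos(y)+d[1]*np.sin(y)),1e3*(d[0]*np.sin(y)-d[1]*np.cos(y)),-1e3*d[2]],1)
h=cv2.cvtColor(im,cv2.COLOR_BGR2HSV); m=cv2.inRange(h,(20,150,100),(35,255,255))
n,l,s,c=cv2.connectedComponentsWithStats(m)
k=1+np.argmax(s[1:,4]); print(s[k],c[k]); ys,xs=np.nonzero(l==k)
for r in np.linspace(ys.min()+8,ys.max()-8,4).astype(int):
    q=xs[ys==r]; u=(q.min()+q.max())/2; print(r,q.min(),q.max(),tool(atz("wrist",(u,r),.176)))
E
```

```text
[0.59925845 0.31650857 0.26225538] -0.36695094961912744
[ 275  160   19  131 1914] [283.59926855 225.57053292]
168 277 291 [41.6 -2.7 86.3]
206 276 292 [14.7 -2.8 86.3]
244 276 291 [-13.9  -3.2  86.3]
282 276 288 [-44.3  -4.4  86.3]
```

View pics/w8.png

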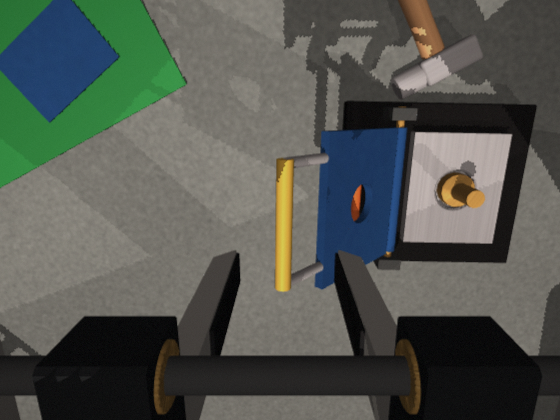

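The bar is at about (284,226), parallel to the jaws and 3 mm in tool -y from the centre line. I'll descend with the fingers passing through the gap.

Emit:
carry_out --increments '[[160, [0, -3, 5], 0], [160, [0, 0, 15], 0], [160, [0, 0, 22], 0], [160, [0, 0, 20], 0], [160, [0, 0, 15], 0], [160, [0, 0, 9], 0], [160, [0, 0, 3], 0], [160, [0, 0, 0], 0]]'

```text
time: 12.1
tool_pos: [0.6003, 0.3201, 0.1726]
ee_rot: [-3.142, -0.0, -0.366]
wrist_force: [0.0, 0.3, 0.4]
width: 0.0351
finger_force: 0.0
```

Emit:
carry_out --increments '[[200, [0, 0, 0], 0], [255, [0, 0, 0], 0], [255, [0, 0, 0], 0], [255, [0, 0, 0], 0], [255, [0, 0, 0], 0], [255, [0, 0, 0], 0]]'

```text
time: 12.7
tool_pos: [0.6001, 0.3187, 0.1734]
ee_rot: [3.139, -0.001, -0.367]
wrist_force: [-2.5, -4.8, 3.8]
width: 0.0111
finger_force: 30.0
```

```bash
python3 - <<'E'
from h import *
o=robot.get_obs();p=o["tool_pos"];y=o["ee_rot"][2];print(p,o["width"],o["finger_force"],o["wrist_force"])
def tool(d): return np.round([1e3*(d[0]*np.cos(y)+d[1]*np.sin(y)),1e3*(d[0]*np.sin(y)-d[1]*np.cos(y))],1)
t=np.linspace(2.3,np.pi/2,15); print("arc dy,dz(down+) mm:",np.round(np.c_[np.diff(170*-np.cos(t)),-np.diff(170*np.sin(t))],1).tolist())
a=np.radians(-21); H=np.array([.532,.148])+.07*np.array([-np.sin(a),np.cos(a)]); print("bar to hinge",tool(H-p[:2]))
E
```

```text
[0.60006804 0.3187059  0.17340929] 0.011136470024039401 29.99813050031662 [-2.51483047 -4.75611921  3.81502839]
arc dy,dz(down+) mm: [[-6.8, -5.7], [-7.0, -5.4], [-7.3, -5.0], [-7.6, -4.6], [-7.8, -4.2], [-8.0, -3.8], [-8.2, -3.4], [-8.4, -2.9], [-8.5, -2.5], [-8.6, -2.1], [-8.7, -1.6], [-8.8, -1.1], [-8.8, -0.7], [-8.9, -0.2]]
bar to hinge [ -2.3 113.8]
```

Gripped: opening 11 mm at 30 N, and the distance to the hinge is 114 mm against the expected 113. Now the arc.

Emit:
carry_out --increments '[[255, [0, 3.4, -2.9], 0], [255, [0, 3.4, -2.8], 0], [255, [0, 7, -5.4], 0], [255, [0, 7.3, -5], 0], [255, [0, 7.6, -4.6], 0], [255, [0, 7.8, -4.2], 0], [255, [0, 8, -3.8], 0], [255, [0, 0, 0], 0]]'

```text
time: 13.5
tool_pos: [0.5837, 0.2784, 0.2031]
ee_rot: [-3.14, -0.0, -0.366]
wrist_force: [-1.1, 4.3, 4.0]
width: 0.0112
finger_force: 30.0
```

Emit:
carry_out --increments '[[255, [0, 8.2, -3.4], 0], [255, [0, 8.4, -2.9], 0], [255, [0, 8.5, -2.5], 0], [255, [0, 8.6, -2.1], 0], [255, [0, 8.7, -1.6], 0], [255, [0, 8.8, -1.1], 0], [255, [0, 8.8, -0.7], 0], [255, [0, 0, 0], 0]]'

```text
time: 14.3
tool_pos: [0.5609, 0.222, 0.2158]
ee_rot: [3.14, 0.003, -0.366]
wrist_force: [-4.4, 2.7, 3.7]
width: 0.0107
finger_force: 30.0
```

Emit:
carry_out --increments '[[255, [0, 5, -0.2], 0], [255, [0, 3.9, 0], 0], [255, [0, 0, 0], 0], [255, [0, 0, 0], 0], [255, [0, 0, 0], 0]]'

```text
time: 14.8
tool_pos: [0.5578, 0.2143, 0.2159]
ee_rot: [3.14, 0.004, -0.365]
wrist_force: [-4.2, 2.9, 4.2]
width: 0.0111
finger_force: 30.0
```

```bash
python3 - <<'E'
from h import *
o=robot.get_obs();p=o["tool_pos"];y=o["ee_rot"][2];print(o["time"],p,y,o["width"],o["finger_force"],o["wrist_force"])
def tool(d): return np.round([1e3*(d[0]*np.cos(y)+d[1]*np.sin(y)),1e3*(d[0]*np.sin(y)-d[1]*np.cos(y))],1)
a=np.radians(-21); H=np.array([.532,.148])+.07*np.array([-np.sin(a),np.cos(a)]); print("to hinge",tool(H-p[:2]))
s=robot.snapshot("side");t=robot.snapshot("top"); w=robot.snapshot("wrist")
O=np.zeros((600,800,3),'uint8'); O[:300,:400]=cv2.resize(s[60:240,70:310],(400,300),interpolation=2);O[:300,400:]=cv2.resize(t[150:330,30:270],(400,300),interpolation=2);O[300:,:400]=cv2.resize(w,(400,300));cv2.imwrite("pics/f.png",O)
E
```

```text
14.8 [0.55779608 0.21427254 0.21585529] -0.36529070038102107 0.01105881991097258 29.97087389230728 [-4.15183495  2.92193943  4.15993078]
to hinge [-0.3  1.1]
```

View pics/f.png

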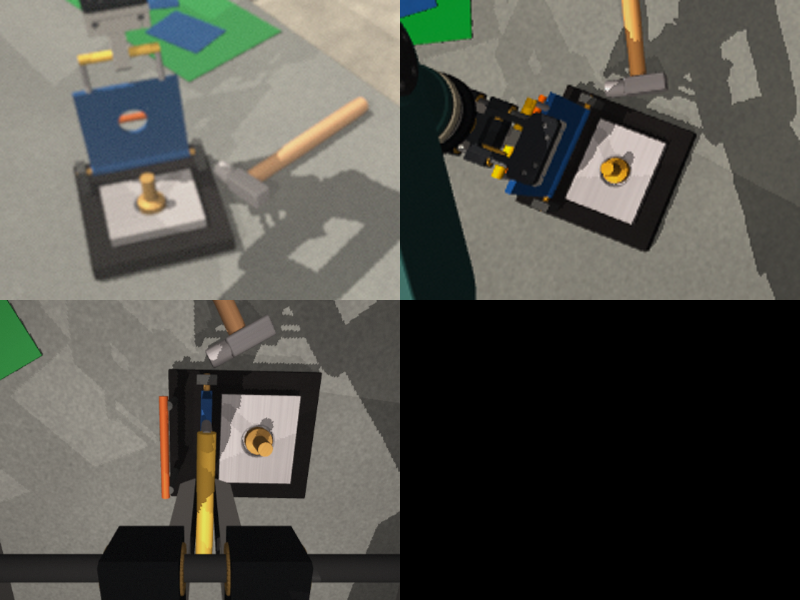

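The plate stands upright over the hinge with the bar held, and the die is upright in the nest. The bar is within about 1 mm of the hinge plane at the expected height, so I'm handing in.

```bash
python3 -c "
from bench import robot
print(robot.close_job())"
```

```text
the job is handed in; nothing more can be done
None
```

The brass die is standing fully home in the nest. The guide plate is held upright by its bar, within about 1 mm of straight over the hinge, and the job was handed in at about 15 s; no verdict came back.

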